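# Load spacer and shaft into a vee drilling fixture and shut the gate

### The arm

A 6-joint arm with a two-finger parallel gripper is mounted at the origin on the work surface. World frame = base frame: x ahead of the robot, y to its left, z up, the work surface at z = 0. Lengths are in m, angles in rad, forces in N, time in s.
With the tool pointing down it reaches from about 0.35 to 0.925 m from the base axis. Payload 6.4 kg.
Tool frame: the origin (TCP) lies midway between the tips of the shut fingers; the grasp point (between the pads) lies 19 mm behind it (arm.grasp_offset is the distance from the TCP to the grasp point, in m); x points along the fingers, y is the direction in which the jaws open and shut, and the axes are right-handed (so a half turn about x gives the same grasp; the last joint's range is limited). The gripper opens to 94 mm and grips with 3 to 60 N. Pads are 16 mm wide; open, the fingers measure 119 mm over their backs; the gripper's body (75 mm by 177 mm) begins 78 mm behind the grasp point.
Start: joints at [1.161, 0.245, 1.558, -0, 1.339, -0.174], TCP at [0.152, 0.632, 0.205] pointing down, gripper open.
Joint ranges: [-3.13, 3.13], [-1.02, 2.26], [0.13, 2.54], [-0.95, 4.09], [0.21, 2.88], [-2.74, 2.74]. Speed limits (rad/s): [2.57, 2.57, 3.14, 3.14, 3.14, 3.14].

### API

Orientations are given as a unit quaternion [w, x, y, z].
In Python, from plant import arm, cams, nets gives the robot as it stands.
- The arm moves only by the shell command python3 -m creep 'ROWS' [FORCE]. ROWS is JSON, a list of rows, each an object with "jaw": the closure, from 0 (fully open) to 1 (shut); "dp": the shift along the world's x, y, z in mm, a list of three; "turn": the turn, a rotation vector about the world's x, y, z in degrees, a list of three. A call has 1 to 8 rows; each row shifts and turns the commanded pose from where the row before left it; what a row does not reach is not made up. A row lasts 1/8 s, in which the tool goes at most 62.5 mm and 10.7 degrees, less where a joint would pass 70% of its speed; a pose out of reach is approached as far as the arm can. A call with a gripper value outside its range is refused whole. The fingers move at their own pace and stop on an object; FORCE is the grip in N (left out, the last holds). Time passes only in rows, so rows that do not move let the fingers close. It gives the time, the measured TCP pose, the force and the opening at its end, in the units of the state.
- arm.get_state(): the state, without advancing time (a new reading comes with each control period).
- cams.grab_frame(name): name is "scene" or "top" or "wrist"; returns (picture, depth): 480x640x3 uint8, red, green, blue; 480x640 float32, m along the optical axis (not along the pixel's ray), 0 where there is no reading.
- cams.camera_model(name): a dict with "vfov" (degrees; the focal length in pixels is half the picture's height over the tangent of half this angle, whatever the lens; pixels are square), "cx", "cy" (the principal point, pixels), "view" (4x4, takes a point from world to camera coordinates). Camera axes: x right, y down, z forward; pixel columns grow to the right and rows downward; lengths in m; the calibration is good to about 2 mm. A picture is of the moment at which its call begins: read the wrist's pose just before it. camera_model takes no time and is no camera call; for the wrist camera it gives the pose at the moment of the call.
- arm.close_job(): hands the job in, once; it reports no verdict.
Trained networks look in the newest picture that a camera, given by its name, has taken for a name from the list of things; names that differ only in an ending like _2 or _b are one class to them, and where a whole thing is asked for, a point or a joint stands for the part that bears it (a point fixed in the world has none). Each returns a list of dicts, best first, with "score" (0 to 1); they miss things now and then, are a little off and sometimes report something else, mostly with a low value. They report only what shows in the picture. A call takes as long as a camera call.
- nets.regions_of(camera, query): "region" (480x640 bool, what is visible of it) and "bbox" ([left, top, right, bottom] in pixels, round what is visible of it).
The state is a dict: "t": time; "qpos": joint angles; "qvel": joint speeds; "tau": joint torques, N m; "tool_pos": TCP position; "ee_rot": TCP orientation; "contact_force": force on the tool from outside, world axes, zero at the start; "wrist_torque": the same for the moment, N m; "grip_width": finger opening in m.
Only numpy, scipy, OpenCV 4.12 (cv2) and the standard library are available. Lean on these libraries where they do the work, as an engineer would, in place of code of your own. Each camera call takes 0.05 s, during which the arm holds its last target.

### The job

Load the drilling fixture: lay the short spacer in the vee groove and slide it in under the bridge, then lay the long shaft in the groove behind it and slide it along until the spacer is felt against the hidden stop, pressing for a moment with a light steady push of about 10 N (never ramming them) so that stop, spacer and shaft touch end to end. Then let go and swing the gate fully shut behind the shaft. Lay the bars down rather than dropping them, and do not disturb the other things on the bench.

Things in the scene. Friction and masses are not known exactly. Their poses are not given: they have to be found in the camera images.
- fixture: Green-based steel drilling fixture, fixed. Origin on the bench under the groove, level with the bridge's open edge. An oiled 90-degree vee groove (friction 1 to 3 N) runs along its y from the open mouth (y = -105 mm) to +100 mm; a 36 mm bar in it has its axis at x = 0, z = 62. Groove lips 51.5 mm high, 15 mm either side of the middle. Base plate x +-65, y -160 to +115, 20 thick.
- groove_mouth (a point): Open end of the groove, at bar-axis height: fixture (0, -105, 62) mm. The bars come in from here towards the fixture's +y; a bar may overhang the mouth while being loaded.
- bridge_edge (a point): Open edge of the fixed bridge, at bar-axis height: fixture (0, 0, 62) mm. The bridge covers y 0 to 100: 74 wide, underside 83 mm high (3 mm over a bar), top 95, drill bush on it to 106. Beneath it a rigid steel stop closes the groove; its face was set anywhere from y = 80 to 90, cannot be seen and is not reported: feel for it. Home, the shaft sticks out 110 to 120 mm.
- spacer: Short plain aluminium bar (looks like a tube end-on), 36 mm diameter, 70 mm long, about 0.14 kg (varies). Origin at the middle of its axis, x along the bar; ends alike. Starts lying in one of two wooden vee cradles, axis 45 mm above the bench. Home, it is wholly under the bridge, out of the fingers' reach: the shaft pushes it there.
- shaft: Long plain aluminium bar with two thin dark rings, 36 mm diameter, 130 mm long, about 0.26 kg (varies). Origin at the middle of its axis, x along the bar; either end may go first. Starts lying in the other cradle, axis 45 mm above the bench. Cradles are fixed, 50 mm long, 56 wide, under the middle of the bars, lips 34.5 mm high.
- gate (a joint): Swing gate angle, rad: 0 open (leaf along fixture -y, beside the bars' path), 1.571 shut at its limit (leaf along -x, across the mouth). Starts 0 to 0.2; stays where left (0.1 N m). Closes clockwise from above about an upright pivot at fixture (55, -128) mm. Leaf 108 long, 10 thick, 45 to 75 mm high; shut, its face is at y = -123, 3 mm or more behind a shaft that is home.
- gate_knob (a point): Point on the gate's upright round handle, 95 mm from the pivot, 98 mm above the bench: a 16 mm post from 75 to 109 mm high with a 20 mm ball on it (top at 120 mm), to be pinched from above or pushed sideways.
- brush: Bystander: brush lying on the bench, 170 mm long. Leave alone.
- wrench: Bystander: steel wrench lying on the bench, 170 mm long. Leave alone.
- driver: Bystander: screwdriver lying on the bench, 180 mm long. Leave alone.
- oil: Bystander: white oil bottle standing, 60 mm diameter, 150 mm tall; origin under it. Leave alone.
- paste: Bystander: steel can, 64 mm diameter, 60 mm tall; origin under it. Leave alone.
- parallel: Bystander: rectangular steel bar 100 x 30 x 30 mm on the bench; origin under its middle. Leave alone.
- hammer: Bystander: hammer lying on the bench, 240 mm long. Leave alone.

How it is judged:
On the way, in this order (a step that is already met when the one before it is completed fails the run):
1. the spacer lies in the groove with its leading end at least 15 mm under the bridge (x of spacer in the frame of fixture between -0.004 and 0.004 m and z of spacer in the frame of fixture between 0.058 and 0.066 m and angle between the x axis of spacer and the y axis of fixture, either way round below 0.06 rad and y of spacer in the frame of fixture above -0.02 m), for 0.1 s.
2. the shaft, lying in the groove, is pressed against the spacer with more than 5 N for 0.2 s while the spacer is stopped against the hidden stop (x of spacer in the frame of fixture between -0.004 and 0.004 m and z of spacer in the frame of fixture between 0.058 and 0.066 m and angle between the x axis of each of spacer, shaft and the y axis of fixture, either way round below 0.06 rad and x of shaft in the frame of fixture between -0.004 and 0.004 m and z of shaft in the frame of fixture between 0.058 and 0.066 m and y of spacer in the frame of fixture above 0.043 m and contact force between spacer and shaft above 5 N and linear speed of spacer below 0.01 m/s), for 0.2 s.
3. the gate is shut behind the shaft (value of joint gate above 1.45 rad), for 0.2 s.
At the end, for the whole second after the job is handed in: Spacer's middle 43 to 58 mm in under the bridge; shaft behind it, end gap under 3.5 mm (middles 97 to 103.5 mm apart); both within 4 mm of the groove axis sideways and in height, within 0.06 rad of its direction, and at rest; gate shut beyond 1.45 rad (x of spacer in the frame of fixture between -0.004 and 0.004 m and z of spacer in the frame of fixture between 0.058 and 0.066 m and angle between the x axis of each of spacer, shaft and the y axis of fixture, either way round below 0.06 rad and x of shaft in the frame of fixture between -0.004 and 0.004 m and z of shaft in the frame of fixture between 0.058 and 0.066 m and y of spacer in the frame of fixture between 0.043 and 0.058 m and distance between spacer and shaft between 0.097 and 0.1035 m and y of shaft in the frame of fixture below 0 m and value of joint gate above 1.45 rad and linear speed of each of spacer, shaft below 0.01 m/s); the robot touches nothing.
It fails at once if the bars are rammed together with more than 45 N (contact force between spacer and shaft above 45 N).
It fails at once if a bar is dropped (faster than 0.5 m/s with no finger on it) ((linear speed of spacer above 0.5 m/s and contact force between the fingers and spacer below 0.05 N) or (linear speed of shaft above 0.5 m/s and contact force between the fingers and shaft below 0.05 N)).
It fails at once if another thing on the bench is disturbed (moved more than 30 mm) (distance of any of brush, wrench, driver, oil, paste, parallel, hammer from where it was at the start of the episode above 0.03 m).
It also fails if it takes over 72 s, if anything falls off the work surface, if the arm or the gripper's body presses on something with over 40 N, if the wrist force passes 120 N, or if a joint passes its speed limit or range.

## Working session

There is one attempt and no reset: what is moved stays moved. The work goes in short steps, Python scripts to look and compute and a shell command to move; the robot and the scene stay as the last step left them, time stands still between calls to the robot, and variables do not carry over. Pictures are saved under pics/ and viewed, and the job is handed in when it is done.

```bash
ls; mkdir -p pics; cat > h.py <<'E'
import numpy as np, cv2
from plant import arm, cams, nets
def grab(n,fn=None):
    M=cams.camera_model(n); p,d=cams.grab_frame(n)
    if fn: cv2.imwrite('pics/'+fn,p[:,:,::-1])
    return p,d,M
def pts(d,M,mask=None):
    f=240/np.tan(np.radians(M['vfov'])/2)
    m=(d>0) if mask is None else (d>0)&mask
    v,u=np.nonzero(m); z=d[v,u]
    P=np.c_[(u-M['cx'])*z/f,(v-M['cy'])*z/f,z]
    V=np.array(M['view']); return (P-V[:3,3])@V[:3,:3], u,v
def proj(P,M):
    f=240/np.tan(np.radians(M['vfov'])/2); V=np.array(M['view'])
    c=np.atleast_2d(P)@V[:3,:3].T+V[:3,3]
    return c[:,:2]/c[:,2:]*f+[M['cx'],M['cy']]
E
python3 - <<'E'
from h import *
for n in('scene','top'):
    p,d,M=grab(n,n+'0.png'); print(n,M)
    for q in ('fixture','spacer','shaft','gate','gate_knob') if n=='top' else ('spacer','shaft','gate'):
        try: r=nets.regions_of(n,q)
        except Exception as e: print(q,e); continue
        for x in r[:2]:
            P,u,v=pts(d,M,x['region'])
            print(q,x['score'],x['bbox'],len(P),np.median(P,0).round(3) if len(P) else '')
s=arm.get_state(); print(s)
E
```

```text
pics
scene {'vfov': 49.274157595629184, 'cx': 313.675306942124, 'cy': 237.0575655937317, 'view': array([[-0.11381489,  0.99345085,  0.01007878,  0.02737368],
       [ 0.7825262 ,  0.0958915 , -0.61518905, -0.40358687],
       [-0.61212655, -0.06213076, -0.7883152 ,  1.67840604],
       [ 0.        ,  0.        ,  0.        ,  1.        ]])}
spacer 0.59 [204.2, 212.5, 216.1, 243.9] 395 [ 0.553 -0.225  0.057]
shaft 0.84 [159.6, 187.4, 176.9, 230.9] 558 [ 0.511 -0.349  0.059]
gate 0.88 [267.0, 245.7, 319.3, 269.6] 714 [ 0.643 -0.015  0.069]
top {'vfov': 54.862848549066534, 'cx': 309.49864540610827, 'cy': 238.4936271235783, 'view': array([[-0.01990844, -0.99965327, -0.01723379,  0.03646926],
       [-0.99660397,  0.02121936, -0.07956294,  0.57646917],
       [ 0.07990104,  0.01559129, -0.99668086,  1.01905334],
       [ 0.        ,  0.        ,  0.        ,  1.        ]])}
fixture 0.71 [192.3, 200.4, 352.5, 291.6] 7373 [0.555 0.131 0.036]
spacer 0.76 [412.5, 237.5, 437.2, 269.5] 538 [ 0.54  -0.226  0.06 ]
shaft 0.63 [470.6, 240.7, 500.4, 302.6] 1006 [ 0.494 -0.349  0.06 ]
gate 0.7 [296.9, 200.8, 350.2, 220.1] 480 [ 0.637 -0.007  0.075]
gate_knob 0.76 [291.2, 197.7, 351.3, 216.6] 433 [ 0.636 -0.     0.075]
{'t': 0.5, 'qpos': array([ 1.16087813e+00,  2.45146208e-01,  1.55786296e+00, -2.21464950e-05,
        1.33868973e+00, -1.74103542e-01]), 'qvel': array([-0.00156518,  0.00141205, -0.00164724, -0.00012075, -0.00202621,
        0.00247163]), 'tau': array([-5.57285457e-04, -4.15445387e+01, -3.14553380e+01,  6.85021863e-02,
        2.94814550e-02, -1.33439227e-05]), 'tool_pos': array([0.15185713, 0.63199141, 0.20539178]), 'ee_rot': array([ 0.70219402,  0.08314007,  0.70220105, -0.08321641]), 'contact_force': array([ 0.12959148, -0.12099735, -0.07013001]), 'wrist_torque': array([-0.00802974,  0.02766431,  0.00080362]), 'grip_width': 0.09409019955965936}
```

View pics/top0.png

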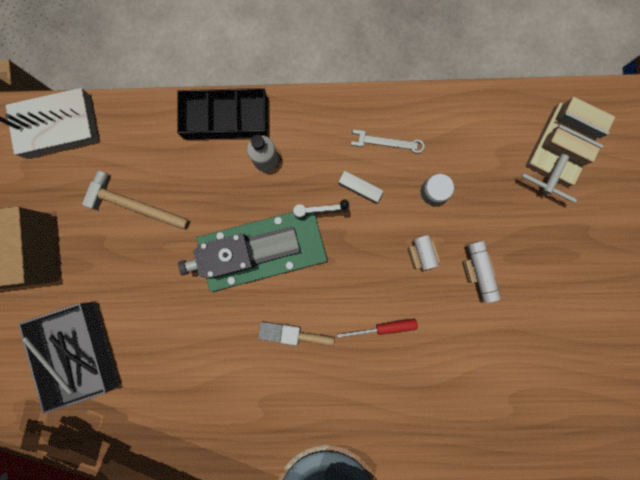

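View pics/scene0.png

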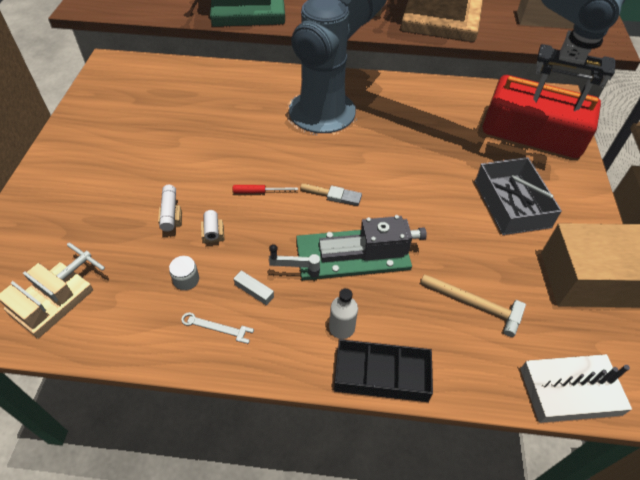

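```bash
python3 - <<'E'
from h import *
p,d,M=grab('top')
hsv=cv2.cvtColor(p,cv2.COLOR_RGB2HSV)
g=(hsv[...,0]>60)&(hsv[...,0]<95)&(hsv[...,1]>90)
g[:,:150]=0;g[:,380:]=0
P,u,v=pts(d,M,g); k=(abs(P[:,2]-.02)<.008); P=P[k]
print(len(P),np.median(P[:,2]))
r=cv2.minAreaRect((P[:,:2]*1000).astype(np.float32)); print(r, cv2.boxPoints(r))
# groove: bridge top
P,u,v=pts(d,M); k=(abs(P[:,0]-.56)<.12)&(abs(P[:,1]-.13)<.2)
for lo,hi in((.088,.1),(.045,.056)):
    Q=P[k&(P[:,2]>lo)&(P[:,2]<hi)]; print(lo,len(Q),cv2.minAreaRect((Q[:,:2]*1000).astype(np.float32)))
for q in('spacer','shaft'):
    r=nets.regions_of('top',q)[0]; Q,_,_=pts(d,M,r['region']); Q=Q[Q[:,2]>.045]
    print(q,r['score'],Q[:,2].max(),cv2.minAreaRect((Q[:,:2]*1000).astype(np.float32)))
    c=np.median(Q[:,:2],0); 
Q=P[(P[:,2]>.1)&k]; print('knob',Q[(Q[:,1]<.02)].mean(0) if len(Q) else '', (Q[:,1]<.02).sum())
E
```

```text
602 0.019558030150610514
((485.5101013183594, 116.68732452392578), (916.2404174804688, 266.6287841796875), 11.213113784790039) [[  10.2109375  158.37128  ]
 [  62.059265  -103.16772  ]
 [ 960.80927     75.00337  ]
 [ 908.96094    336.54236  ]]
0.088 1606 ((563.564697265625, 106.08284759521484), (74.09259796142578, 326.4283142089844), 13.569416999816895)
0.045 632 ((566.2890625, 112.00131225585938), (76.67882537841797, 367.380859375), 22.525842666625977)
spacer 0.59 0.06624962761552868 ((539.93896484375, -228.42208862304688), (70.85541534423828, 35.30509567260742), 16.117202758789062)
shaft 0.82 0.06730981318815746 ((495.7736511230469, -353.4123840332031), (129.95620727539062, 36.42646408081055), 13.201271057128906)
knob [ 0.64023263 -0.04950783  0.11618267] 72
```

```bash
python3 - <<'E'
from h import *
p,d,M=grab('top')
hsv=cv2.cvtColor(p,cv2.COLOR_RGB2HSV)
print(hsv[250,320],hsv[285,215])
g=((hsv[...,0]>50)&(hsv[...,0]<95)&(hsv[...,1]>60)).astype(np.uint8)
g[:195]=0;g[310:]=0;g[:,:180]=0;g[:,345:]=0
g=cv2.morphologyEx(g,cv2.MORPH_OPEN,np.ones((2,2)))
o=p.copy(); o[g>0]=[255,0,0]
cv2.imwrite('pics/g.png',cv2.resize(o[180:320,160:380,::-1],None,fx=3,fy=3,interpolation=0))
P,u,v=pts(d,M,g>0); k=(abs(P[:,2]-.02)<.01); P=P[k]
r=cv2.minAreaRect((P[:,:2]*1000).astype(np.float32)); print(len(P),r)
P,u,v=pts(d,M); k=(abs(P[:,0]-.56)<.07)&(P[:,1]>.09)&(P[:,1]<.26)&(P[:,2]>.089)&(P[:,2]<.1)
Q=P[k]; print(cv2.minAreaRect((Q[:,:2]*1000).astype(np.float32)))
E
```

```text
[ 71  89 118] [ 71  89 117]
2997 ((555.0299072265625, 132.32472229003906), (125.54332733154297, 271.3201599121094), 13.517008781433105)
((538.459228515625, 210.30477905273438), (74.27559661865234, 111.33834075927734), 13.608424186706543)
```

View pics/g.png

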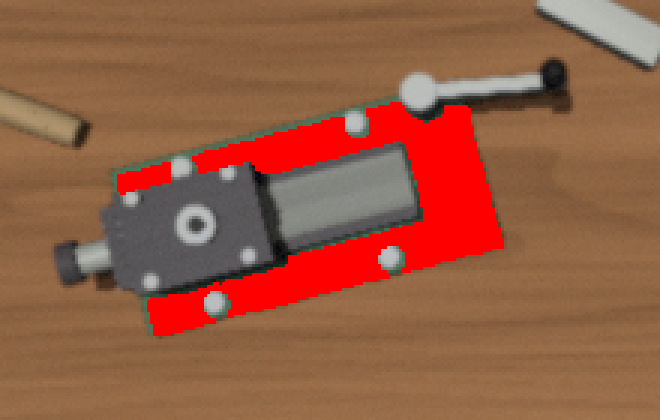

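```bash
cat >> h.py <<'E'
from scipy.spatial.transform import Rotation as R
def tool():
    s=arm.get_state(); q=s['ee_rot']; r=R.from_quat([q[1],q[2],q[3],q[0]]).as_matrix()
    return s,r
def rep():
    s,r=tool(); print('t',round(s['t'],2),'pos',(s['tool_pos']*1000).round(1),'jawyaw',round(np.degrees(np.arctan2(r[1,1],r[0,1])),2),'xax',r[:,0].round(3),'F',s['contact_force'].round(1),'w',round(s['grip_width']*1000,1),'q',s['qpos'].round(2))
E
python3 - <<'E'
from h import *
rep()
p,d,M=grab('top')
for q in('oil','paste','parallel'):
    r=nets.regions_of('top',q)[0]; Q,_,_=pts(d,M,r['region']); print(q,r['score'],Q.min(0).round(3),Q.max(0).round(3))
E
```

```text
t 0.7 pos [151.9 632.  205.5] jawyaw 76.49 xax [ 0.  0. -1.] F [-0.3 -0.3  0.7] w 93.9 q [ 1.16  0.25  1.56 -0.    1.34 -0.17]
oil 0.68 [ 0.773 -0.243 -0.003] [ 0.83  -0.076  0.013]
paste 0.69 [ 0.65  -0.292 -0.007] [ 0.71  -0.23   0.066]
parallel 0.78 [ 0.658 -0.145 -0.004] [ 0.727 -0.043  0.035]
```

```bash
python3 -m creep '[{"jaw":0,"dp":[24,-54,5],"turn":[0,0,2]},{"jaw":0,"dp":[24,-54,5],"turn":[0,0,2]},{"jaw":0,"dp":[24,-54,5],"turn":[0,0,2]},{"jaw":0,"dp":[24,-54,5],"turn":[0,0,2]},{"jaw":0,"dp":[24,-54,0],"turn":[0,0,2]},{"jaw":0,"dp":[24,-54,0],"turn":[0,0,2]},{"jaw":0,"dp":[24,-54,0],"turn":[0,0,2]},{"jaw":0,"dp":[24,-54,0],"turn":[0,0,2]}]' 30
python3 - <<'E'
from h import *
rep()
p,d,M=grab('wrist','w0.png')
E
```

```text
t: 1.9
tool_pos: [0.3443, 0.1984, 0.2258]
ee_rot: [0.707, -0.016, 0.706, 0.016]
contact_force: [0.3, 0.8, -0.4]
grip_width: 0.0939
t 1.9 pos [344.3 198.4 225.8] jawyaw 92.58 xax [ 0.001  0.    -1.   ] F [ 0.3  0.8 -0.4] w 93.9 q [ 0.24 -0.42  2.14 -0.    1.42 -1.38]
```

View pics/w0.png

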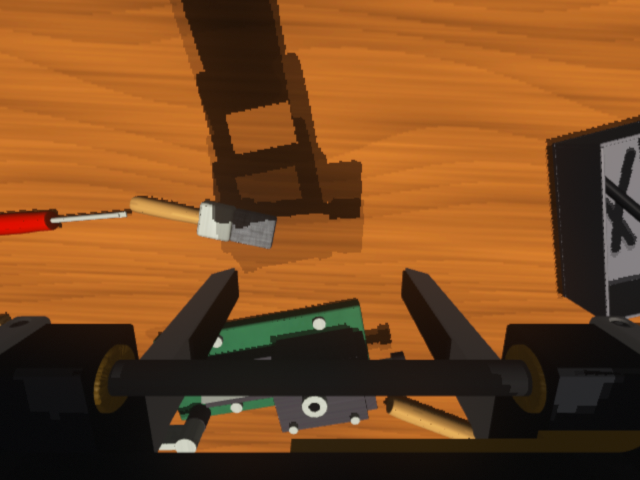

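```bash
python3 -m creep '[{"jaw":0,"dp":[24,-53,0],"turn":[0,0,1.7]},{"jaw":0,"dp":[24,-53,0],"turn":[0,0,1.7]},{"jaw":0,"dp":[24,-53,0],"turn":[0,0,1.7]},{"jaw":0,"dp":[24,-53,0],"turn":[0,0,1.7]},{"jaw":0,"dp":[24,-53,0],"turn":[0,0,1.7]},{"jaw":0,"dp":[24,-53,0],"turn":[0,0,1.7]},{"jaw":0,"dp":[15,-53,0],"turn":[0,0,1.7]},{"jaw":0,"dp":[0,-53,0],"turn":[0,0,1.7]}]' 30
python3 - <<'E'
from h import *
rep()
p,d,M=grab('wrist','w1.png')
for q in('spacer','shaft'):
    for r in nets.regions_of('wrist',q)[:2]:
        Q,_,_=pts(d,M,r['region']); Q=Q[Q[:,2]>.047]
        print(q,r['score'],r['bbox'],len(Q), Q[:,2].max() if len(Q) else'',cv2.minAreaRect((Q[:,:2]*1000).astype(np.float32)) if len(Q) else '')
E
```

```text
t: 2.95
tool_pos: [0.5034, -0.2259, 0.2254]
ee_rot: [0.7, -0.099, 0.7, 0.099]
contact_force: [-0.8, 0.1, -0.0]
grip_width: 0.0939
t 2.95 pos [ 503.4 -225.9  225.4] jawyaw 106.15 xax [ 0.  0. -1.] F [-0.8  0.1 -0. ] w 93.9 q [-0.63 -0.    1.79  0.    1.35 -2.48]
spacer 0.58 [291.6, 213.3, 326.9, 283.9] 2017 0.06447198287661633 ((539.4091796875, -229.01034545898438), (70.66239166259766, 35.088706970214844), 16.321269989013672)
shaft 0.71 [185.6, 113.8, 223.8, 239.4] 4334 0.06456434222443189 ((494.778564453125, -352.2318115234375), (129.18280029296875, 34.030792236328125), 13.30177116394043)
```

View pics/w1.png

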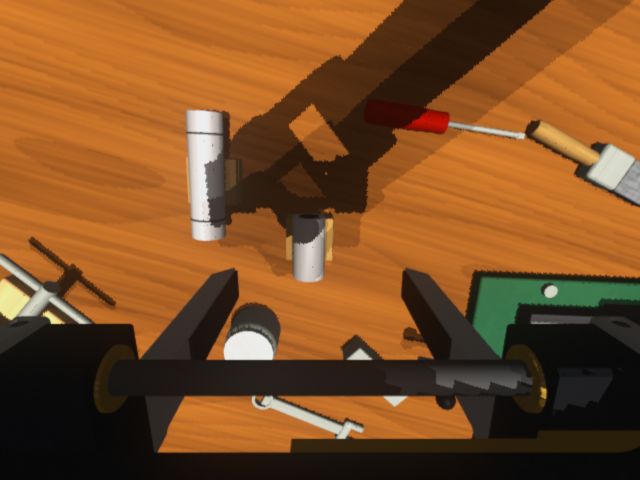

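```bash
python3 -m creep '[{"jaw":0,"dp":[23,0,-40],"turn":[0,0,0]},{"jaw":0,"dp":[23,0,-40],"turn":[0,0,0]},{"jaw":0,"dp":[0,0,-50],"turn":[0,0,0]},{"jaw":0,"dp":[0,0,-35],"turn":[0,0,0]},{"jaw":0,"dp":[0,0,-13],"turn":[0,0,0]},{"jaw":0,"dp":[0,0,-10],"turn":[0,0,0]},{"jaw":0,"dp":[0,0,0],"turn":[0,0,0]}]' 30
python3 -m creep '[{"jaw":0.6,"dp":[0,0,0],"turn":[0,0,0]},{"jaw":0.8,"dp":[0,0,0],"turn":[0,0,0]},{"jaw":0.8,"dp":[0,0,0],"turn":[0,0,0]},{"jaw":0.8,"dp":[0,0,0],"turn":[0,0,0]}]' 30
python3 -c "from h import *;rep()"
```

```text
t: 3.98
tool_pos: [0.5493, -0.224, 0.0382]
ee_rot: [0.7, -0.099, 0.7, 0.099]
contact_force: [-0.4, -0.7, 0.5]
grip_width: 0.0941
t: 4.47
tool_pos: [0.5489, -0.2241, 0.0377]
ee_rot: [0.7, -0.099, 0.7, 0.099]
contact_force: [0.2, -0.6, -0.1]
grip_width: 0.0574
t 4.47 pos [ 548.9 -224.1   37.7] jawyaw 106.08 xax [ 0. -0. -1.] F [ 0.2 -0.6 -0.1] w 57.4 q [-0.58  0.32  1.8   0.    1.02 -2.43]
```

```bash
python3 -m creep '[{"jaw":0.8,"dp":[0,-1.5,0],"turn":[0,0,0]},{"jaw":0.8,"dp":[0,0,0],"turn":[0,0,0]},{"jaw":0.8,"dp":[0,0,0],"turn":[0,0,0]},{"jaw":0.8,"dp":[0,0,0],"turn":[0,0,0]},{"jaw":0.8,"dp":[0,0,0],"turn":[0,0,0]}]' 30
python3 -c "from h import *;rep()"
```

```text
t: 5.1
tool_pos: [0.549, -0.2258, 0.0376]
ee_rot: [0.7, -0.099, 0.7, 0.099]
contact_force: [0.2, -2.9, -0.3]
grip_width: 0.0355
t 5.1 pos [ 549.  -225.8   37.6] jawyaw 106.09 xax [ 0.    -0.001 -1.   ] F [ 0.2 -2.9 -0.3] w 35.5 q [-0.58  0.32  1.8  -0.    1.02 -2.43]
```

```bash
python3 -m creep '[{"jaw":0.8,"dp":[0,0,20],"turn":[0,0,0]},{"jaw":0.8,"dp":[0,0,45],"turn":[0,0,0]},{"jaw":0.8,"dp":[0,0,50],"turn":[0,0,0]},{"jaw":0.8,"dp":[0,0,45],"turn":[0,0,0]},{"jaw":0.8,"dp":[0,20,20],"turn":[0,0,-8]}]' 30
python3 -m creep '[{"jaw":0.8,"dp":[3,32,0],"turn":[0,0,-10.6]},{"jaw":0.8,"dp":[3,32,0],"turn":[0,0,-10.6]},{"jaw":0.8,"dp":[3,32,0],"turn":[0,0,-10.6]},{"jaw":0.8,"dp":[3,32,0],"turn":[0,0,-10.6]},{"jaw":0.8,"dp":[3,32,0],"turn":[0,0,-10.6]},{"jaw":0.8,"dp":[3,32,0],"turn":[0,0,-10.6]},{"jaw":0.8,"dp":[3,32,0],"turn":[0,0,-10.6]},{"jaw":0.8,"dp":[3,32,0],"turn":[0,0,-10.4]}]' 30
python3 - <<'E'
from h import *
rep()
p,d,M=grab('wrist','w2.png'); np.save('w2d.npy',d); rep()
hsv=cv2.cvtColor(p,cv2.COLOR_RGB2HSV)
P,u,v=pts(d,M); 
img=np.zeros((480,640)); img[v,u]=P[:,2]
g=(hsv[...,0]>50)&(hsv[...,0]<95)&(hsv[...,1]>60)
Q,_,_=pts(d,M,g); Q=Q[abs(Q[:,2]-.02)<.006]; print(len(Q),np.median(Q[:,2]),cv2.minAreaRect((Q[:,:2]*1000).astype(np.float32)))
E
```

```text
t: 5.72
tool_pos: [0.55, -0.2064, 0.2224]
ee_rot: [0.707, -0.049, 0.704, 0.047]
contact_force: [-0.8, 1.8, -0.9]
grip_width: 0.0349
t: 6.72
tool_pos: [0.5725, 0.0519, 0.2187]
ee_rot: [0.554, 0.44, 0.554, -0.439]
contact_force: [-0.4, -0.1, -1.7]
grip_width: 0.0354
t 6.72 pos [572.5  51.9 218.7] jawyaw 13.16 xax [ 0.  0. -1.] F [-0.4 -0.1 -1.7] w 35.4 q [-0.11  0.06  1.74  0.    1.34 -0.34]
t 6.78 pos [572.5  55.1 218.7] jawyaw 13.02 xax [ 0.001  0.003 -1.   ] F [-0.6  2.7 -1. ] w 35.0 q [-0.1   0.06  1.74  0.    1.34 -0.33]
9097 0.019569953567299715 ((557.137939453125, 131.2679443359375), (127.92428588867188, 262.82623291015625), 13.502105712890625)
```

View pics/w2.png

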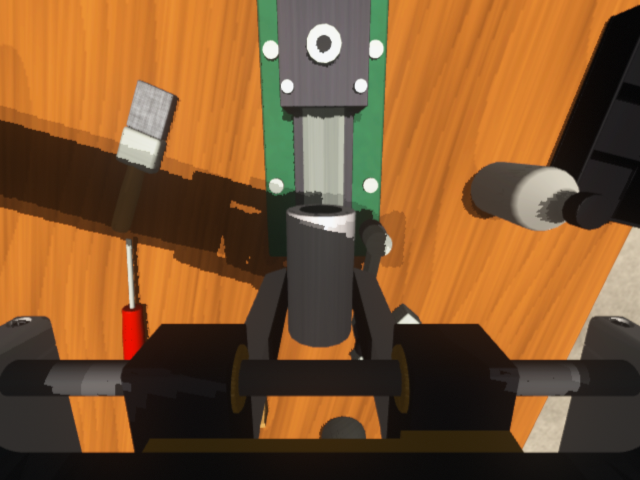

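```bash
cat > fix.py <<'E'
from h import *
def measure(fn):
    rep(); p,d,M=grab('wrist',fn)
    hsv=cv2.cvtColor(p,cv2.COLOR_RGB2HSV)
    a=np.radians(13.55); fx=np.array([np.cos(a),np.sin(a)]); fy=np.array([-np.sin(a),np.cos(a)]); o=np.array([.5497,.1542])
    P,u,v=pts(d,M); F=np.c_[(P[:,:2]-o)@fx,(P[:,:2]-o)@fy,P[:,2]]*1000
    g=((hsv[...,0]>50)&(hsv[...,0]<95)&(hsv[...,1]>60))[v,u]&(abs(F[:,2]-20)<6)
    G=F[g]; print('green y range',np.percentile(G[:,1],[.2,99.8]))
    def sides(Q,ys,nm,pl=1,ph=99):
        L=[];H=[];Y=[]
        for y in ys:
            s=Q[abs(Q[:,1]-y)<4][:,0]
            if len(s)>15: L.append(s.min());H.append(s.max());Y.append(y)
        L,H,Y=map(np.array,(L,H,Y))
        print(nm,'L',L.round(1),'H',H.round(1)); 
        if len(Y)>2: print('  mid fit slope deg',np.degrees(np.polyfit(Y,(L+H)/2,1)[0]).round(2),'mid',np.median((L+H)/2).round(2))
    sides(G,range(-80,90,10),'plate')
    B=F[(abs(F[:,2]-95)<5)&(abs(F[:,0])<60)&(F[:,1]>-20)]; sides(B,range(10,100,10),'bridge')
    e=[B[abs(B[:,0]-x)<4][:,1].min() for x in range(-30,31,10) if (abs(B[:,0]-x)<4).any()]; print('bridge edge y',np.round(e,1))
    print('bridge z',np.median(B[:,2]))
    K=F[(F[:,2]>30)&(F[:,2]<60)&(abs(F[:,0])<40)&(F[:,1]>-60)&(F[:,1]<-5)]; sides(K,range(-60,-5,6),'block')
    # groove profile: V bottom
    for y in range(-60,-5,10):
        s=K[abs(K[:,1]-y)<4]; 
        if len(s)>50:
            b=[(x,round(float(np.median(s[abs(s[:,0]-x)<1.5][:,2])),1)) for x in range(-24,25,4) if (abs(s[:,0]-x)<1.5).sum()>3]; print(y,b)
    s,r=tool(); t=s['tool_pos'][:2]-o; print('tcp in fix',(t@fx*1000).round(1),(t@fy*1000).round(1))
    # held bar
    zt=s['tool_pos'][2]*1000
    H=F[(F[:,2]>zt+16)&(F[:,2]<zt+32)]; t1=np.array([t@fx,t@fy])*1000
    H=H[(abs(H[:,0]-t1[0])<20)&(H[:,1]-t1[1]>10)&(H[:,1]-t1[1]<120)]
    if len(H): print('bar z top',H[:,2].max(),'y range rel tcp',(H[:,1].min()-t1[1]).round(1),(np.percentile(H[:,1],99)-t1[1]).round(1)); sides(H,np.arange(t1[1]+12,t1[1]+100,5),'bar')
E
python3 -c "from fix import *;measure('w3.png')"
```

```text
t 6.78 pos [572.5  55.1 218.7] jawyaw 13.02 xax [ 0.001  0.003 -1.   ] F [-0.6  2.7 -1. ] w 35.0 q [-0.1   0.06  1.74  0.    1.34 -0.33]
green y range [-153.49480338  110.62905591]
plate L [-61.5 -61.2 -61.7 -61.3 -61.7 -61.3 -61.8 -61.3 -61.6 -61.5 -61.7 -61.6
 -61.7 -61.3 -61.8 -61.2 -61.8] H [65.  65.6 65.4 65.  65.6 65.4 66.  65.6 65.2 65.6 65.6 65.2 65.7 65.7
 65.9 65.7 65. ]
  mid fit slope deg 0.01 mid 2.0
bridge L [-34.6 -35.3 -34.8 -35.2 -34.8 -35.2 -34.6 -35.1] H [38.9 38.7 38.2 38.8 38.6 38.2 38.9 38.5]
  mid fit slope deg -0.11 mid 1.77
bridge edge y [2.1 2.  2.  2.  2.1 2.  2. ]
bridge z 94.55955777085836
block L [-27.6 -27.5 -28.4 -28.4 -28.  -27.9 -27.7 -27.5 -28.2 -28.2] H [30.8 30.8 32.  31.7 31.5 31.5 31.4 31.3 31.2 31.1]
  mid fit slope deg -0.07 mid 1.71
-60 [(-24, 43.4), (-20, 43.6), (-16, 49.0), (-12, 49.4), (-8, 45.3), (-4, 41.8), (0, 37.3), (4, 38.2), (8, 42.0), (12, 46.1), (16, 49.8), (20, 47.7), (24, 43.4)]
-50 [(-24, 43.6), (-20, 43.8), (-16, 49.1), (-12, 49.4), (-8, 45.6), (-4, 41.8), (0, 38.0), (4, 38.1), (8, 42.6), (12, 46.3), (16, 50.6), (20, 47.7), (24
[... 169 characters left out ...]
]
-30 [(-24, 43.4), (-20, 43.8), (-16, 48.0), (-12, 50.1), (-8, 46.5), (-4, 42.2), (0, 38.0), (4, 38.3), (8, 42.6), (12, 46.4), (16, 50.1), (20, 48.0), (24, 43.7)]
-20 [(-24, 43.4), (-20, 43.5), (-16, 48.2), (-12, 50.0), (-8, 45.9), (-4, 42.1), (0, 38.1), (4, 38.5), (8, 42.7), (12, 46.3), (16, 50.5), (20, 47.7), (24, 43.4)]
-10 [(-24, 43.7), (-20, 43.7), (-16, 48.0), (-12, 49.6), (-8, 45.8), (-4, 41.7), (0, 37.9), (4, 38.7), (8, 42.2), (12, 46.4), (16, 50.1), (20, 48.2), (24, 43.3)]
tcp in fix -1.5 -103.6
bar z top 250.52441465690362 y range rel tcp 10.0 46.1
bar L [-21.5 -17.  -17.  -16.8 -16.7 -16.5 -16.4 -16.2] H [18.4 14.4 14.8 14.8 14.7 15.  15.  14.9]
  mid fit slope deg 1.44 mid -1.01
```

```bash
python3 -m creep '[{"jaw":0.8,"dp":[-4,22,-10],"turn":[0,0,0.5]},{"jaw":0.8,"dp":[-3.6,22.4,-30],"turn":[0,0,0]},{"jaw":0.8,"dp":[0,0,-40],"turn":[0,0,0]},{"jaw":0.8,"dp":[0,0,-40],"turn":[0,0,0]},{"jaw":0.8,"dp":[0,0,-20],"turn":[0,0,0]},{"jaw":0.8,"dp":[0,0,0],"turn":[0,0,0]},{"jaw":0.8,"dp":[0,0,0],"turn":[0,0,0]}]' 30
python3 -c "from fix import *;measure('w4.png')"
```

```text
t: 7.7
tool_pos: [0.5667, 0.0947, 0.0794]
ee_rot: [0.558, 0.436, 0.556, -0.435]
contact_force: [-0.3, 0.1, -0.4]
grip_width: 0.0354
t 7.7 pos [566.7  94.7  79.4] jawyaw 14.0 xax [ 0.003 -0.    -1.   ] F [-0.3  0.1 -0.4] w 35.4 q [-0.03  0.22  1.84  0.    1.08 -0.28]
green y range [-155.27866745  100.04343139]
plate L [-61.9 -62.  -61.7 -62.  -61.1 -60.5 -62.2 -61.9 -61.8 -61.7 -61.9 -61.7
 -61.6 -61.9 -62.  -61.7 -61.8] H [65.3 65.  50.3 65.  65.8 65.8 66.  65.8 65.8 65.8 66.  65.8 65.8 66.1
 66.3 65.9 65.9]
  mid fit slope deg 0.76 mid 2.05
bridge L [-35.1 -35.2 -35.2 -35.1 -35.2 -35.4 -35.2] H [38.9 38.9 38.7 38.9 39.1 38.7 39. ]
  mid fit slope deg -0.03 mid 1.86
bridge edge y [  2.5   2.7 -19.9 -18.1 -19.8 -19.9   2.6]
bridge z 94.52663686935462
block L [-27.9 -27.9 -28.1 -28.2 -28.2 -27.9 -28.3 -28.3 -28.  -27.9] H [31.6 31.5 31.9 31.7 31.9 31.9 31.6 31.8 31.6 31.3]
  mid fit slope deg -0.07 mid 1.8
-60 [(-24, 43.3), (-20, 43.3), (24, 43.4)]
-50 [(-24, 43.4), (-20, 43.9), (24, 43.6)]
-40 [(-24, 43.6), (-20, 43.5), (24, 43.9)]
-30 [(-24, 43.6), (-20, 43.4), (24, 43.9)]
-20 [(-24, 43.4), (-20, 43.8), (-16, 48.3), (-12, 50.2), (-8, 46.0), (-4, 42.0), (0, 37.9), (4, 38.1), (8, 42.3), (12, 46.6), (16, 50.1), (20, 47.6), (24, 43.5)]
-10 [(-24, 43.6), (-20, 43.8), (-16, 48.2), (-12, 50.1), (-8, 46.0), (-4, 42.0), (0, 37.7), (4, 38.1), (8, 41.9), (12, 46.4), (16, 50.1), (20, 47.9), (24, 43.6)]
tcp in fix 2.7 -61.8
bar z top 107.0500095316666 y range rel tcp 10.0 119.3
bar L [-13.3 -13.2 -13.7 -13.6 -13.5 -13.4 -13.4 -13.3 -17.1 -17.1 -16.5 -17.2
 -17.2 -16.1 -16. ] H [17.6 17.6 17.5 17.7 17.6 17.4 17.8 17.1 22.4 22.7 22.7 22.3 22.6 22.4
 22.6]
  mid fit slope deg 0.8 mid 2.21
```

View pics/w4.png

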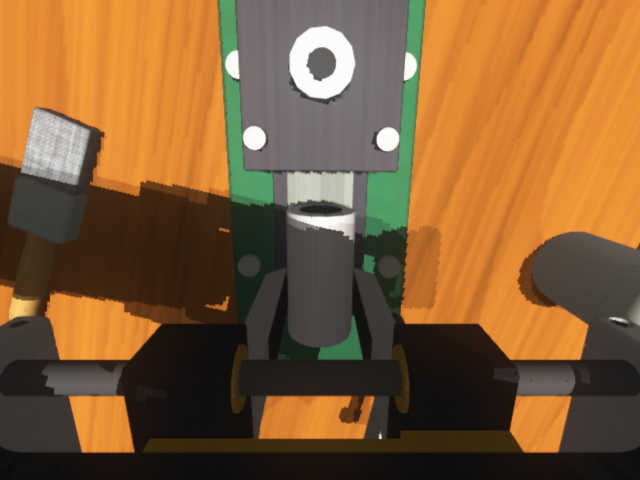

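```bash
python3 -m creep '[{"jaw":0.8,"dp":[-0.3,0,-12],"turn":[0,0,0]},{"jaw":0.8,"dp":[0,0,-9],"turn":[0,0,0]},{"jaw":0.8,"dp":[0,0,-2],"turn":[0,0,0]},{"jaw":0.8,"dp":[0,0,0],"turn":[0,0,0]}]' 30
python3 -m creep '[{"jaw":0.8,"dp":[0,0,-1],"turn":[0,0,0]},{"jaw":0.8,"dp":[0,0,0],"turn":[0,0,0]}]' 30
python3 -c "from h import *;rep()"
```

```text
t: 8.25
tool_pos: [0.5656, 0.095, 0.0548]
ee_rot: [0.558, 0.436, 0.557, -0.435]
contact_force: [2.0, 0.6, -0.1]
grip_width: 0.0352
t: 8.5
tool_pos: [0.566, 0.095, 0.0543]
ee_rot: [0.558, 0.436, 0.556, -0.435]
contact_force: [3.8, 1.2, 3.1]
grip_width: 0.0352
t 8.5 pos [566.   95.   54.3] jawyaw 13.99 xax [ 0.002  0.    -1.   ] F [3.8 1.2 3.1] w 35.2 q [-0.03  0.25  1.85  0.    1.04 -0.28]
```

```bash
python3 -m creep '[{"jaw":0.8,"dp":[-0.9,4.9,0],"turn":[0,0,0]},{"jaw":0.8,"dp":[-1.9,7.8,0],"turn":[0,0,0]},{"jaw":0.8,"dp":[-1.9,7.8,0],"turn":[0,0,0]},{"jaw":0.8,"dp":[-1.9,7.8,0],"turn":[0,0,0]},{"jaw":0.8,"dp":[0,0,0],"turn":[0,0,0]}]' 30
python3 -c "from h import *;rep()"
```

```text
t: 9.12
tool_pos: [0.5591, 0.1244, 0.0542]
ee_rot: [0.558, 0.436, 0.557, -0.434]
contact_force: [4.4, 2.6, 4.9]
grip_width: 0.0352
t 9.12 pos [559.1 124.4  54.2] jawyaw 14.01 xax [ 0.002  0.001 -1.   ] F [4.4 2.6 4.9] w 35.2 q [ 0.02  0.25  1.85  0.    1.04 -0.22]
```

```bash
python3 -m creep '[{"jaw":0.8,"dp":[-1.9,7.8,0],"turn":[0,0,0]},{"jaw":0.8,"dp":[-1.8,7.8,0],"turn":[0,0,0]},{"jaw":0.8,"dp":[-0.5,1.9,0],"turn":[0,0,0]},{"jaw":0.8,"dp":[0,0,0],"turn":[0,0,0]}]' 30
python3 -c "from h import *;rep();grab('wrist','w5.png');grab('scene','s5.png')"
```

```text
t: 9.62
tool_pos: [0.5551, 0.1412, 0.0542]
ee_rot: [0.558, 0.436, 0.557, -0.435]
contact_force: [4.9, -0.4, 3.5]
grip_width: 0.0351
t 9.62 pos [555.1 141.2  54.2] jawyaw 14.01 xax [ 0.002  0.    -1.   ] F [ 4.9 -0.4  3.5] w 35.1 q [ 0.05  0.25  1.85  0.    1.04 -0.19]
```

View pics/w5.png

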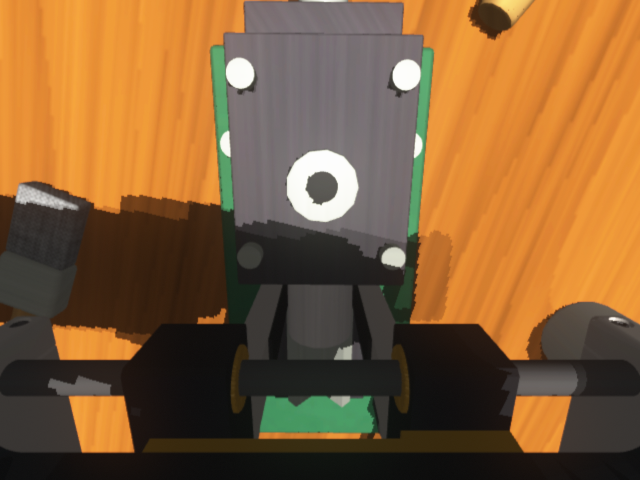

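```bash
python3 -m creep '[{"jaw":0.8,"dp":[0.8,0.2,0],"turn":[0,0,0]},{"jaw":0.5,"dp":[0,0,0],"turn":[0,0,0]},{"jaw":0.3,"dp":[0,0,0],"turn":[0,0,0]},{"jaw":0.1,"dp":[0,0,0],"turn":[0,0,0]},{"jaw":0,"dp":[0,0,0],"turn":[0,0,0]}]' 30
python3 -c "from h import *;rep()"
python3 -m creep '[{"jaw":0,"dp":[0,0,15],"turn":[0,0,0]},{"jaw":0,"dp":[1,-5,45],"turn":[0,0,0]},{"jaw":0,"dp":[2,-10,55],"turn":[0,0,0]},{"jaw":0,"dp":[4,-20,40],"turn":[0,0,0]},{"jaw":0,"dp":[0,0,0],"turn":[0,0,0]}]' 30
python3 -c "from fix import *;measure('w6.png')
"
```

```text
t: 10.35
tool_pos: [0.5543, 0.1409, 0.0529]
ee_rot: [0.557, 0.435, 0.558, -0.436]
contact_force: [-0.4, 0.2, 0.5]
grip_width: 0.0718
t 10.35 pos [554.3 140.9  52.9] jawyaw 13.99 xax [-0.001 -0.    -1.   ] F [-0.4  0.2  0.5] w 71.8 q [ 0.05  0.25  1.85 -0.    1.04 -0.19]
t: 10.98
tool_pos: [0.5648, 0.105, 0.2141]
ee_rot: [0.56, 0.438, 0.554, -0.434]
contact_force: [0.0, 0.6, 0.1]
grip_width: 0.0942
t 10.97 pos [564.8 105.  214.1] jawyaw 13.9 xax [ 0.009 -0.    -1.   ] F [0.  0.6 0.1] w 94.2 q [-0.01  0.06  1.75 -0.    1.32 -0.26]
green y range [-154.76824459  115.46138556]
plate L [-60.8 -61.3 -59.9 -60.3 -55.7 -62.2 -61.7 -61.2 -61.  -61.5 -61.2 -61.5
 -61.4 -61.1 -61.6 -61.1 -61.7] H [ 65.4  64.9  65.8 365.1  65.6  65.2  65.7  65.4  65.8  65.5  65.6  65.2
  65.8  65.4  65.7  65.5  66. ]
  mid fit slope deg -10.74 mid 2.16
bridge L [-34.5 -35.3 -34.8 -34.6 -35.2 -34.8 -35.2 -35.1 -34.7] H [38.6 38.4 38.6 38.2 38.7 38.3 38.8 38.4 38.8]
  mid fit slope deg 0.01 mid 1.8
bridge edge y [2.6 2.7 2.7 2.8 2.9 2.9 2.1]
bridge z 94.53192432839683
block L [-27.4 -27.3 -28.3 -28.2 -28.1 -28.  -28.  -27.7 -27.7 -27.5] H [31.5 31.5 31.2 31.1 30.9 31.8 31.7 31.5 31.3 31.2]
  mid fit slope deg -0.01 mid 1.83
-60 [(-24, 43.7), (-20, 44.1), (-16, 49.0), (-12, 49.8), (-8, 46.0), (-4, 41.4), (0, 37.5), (4, 38.1), (8, 41.7), (12, 46.8), (16, 50.5), (20, 47.5), (24, 43.6)]
-50 [(-24, 43.4), (-20, 44.2), (-16, 48.4), (-12, 50.2), (-8, 45.9), (-4, 41.7), (0, 37.7), (4, 38.3), (8, 41.9), (12, 46.7), (16, 50.0), (20, 47.9), (24, 43.6)]
-40 [(-24, 43.6), (-20, 44.2), (-16, 46.8), (20, 46.4), (24, 43.7)]
-30 [(-24, 43.5), (-20, 43.2), (-16, 47.2), (20, 46.3), (24, 43.6)]
-20 [(-24, 43.5), (-20, 43.7), (-16, 47.4), (20, 47.2), (24, 43.5)]
-10 [(-24, 43.3), (-20, 43.5), (-16, 46.7), (24, 43.5)]
tcp in fix 1.6 -50.4
```

View pics/w6.png

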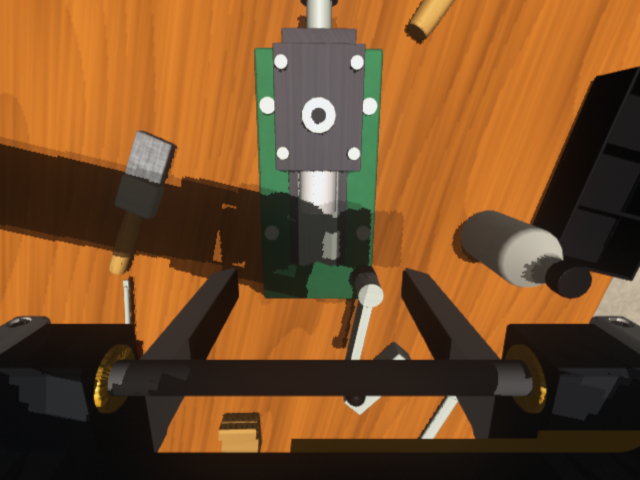

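```bash
python3 -m creep '[{"jaw":0,"dp":[-8,-46,0],"turn":[0,0,9]},{"jaw":0,"dp":[-8,-46,0],"turn":[0,0,9]},{"jaw":0,"dp":[-8,-46,0],"turn":[0,0,9]},{"jaw":0,"dp":[-8,-46,0],"turn":[0,0,9]},{"jaw":0,"dp":[-8,-46,0],"turn":[0,0,9]},{"jaw":0,"dp":[-8,-46,0],"turn":[0,0,9]},{"jaw":0,"dp":[-8,-46,0],"turn":[0,0,9]},{"jaw":0,"dp":[-8,-46,0],"turn":[0,0,9]}]' 30
python3 -m creep '[{"jaw":0,"dp":[-8,-46,0],"turn":[0,0,9]},{"jaw":0,"dp":[-6,-45,0],"turn":[0,0,8.4]},{"jaw":0,"dp":[0,0,0],"turn":[0,0,0]},{"jaw":0,"dp":[0,0,0],"turn":[0,0,0]}]' 30
python3 - <<'E'
from h import *
rep()
p,d,M=grab('wrist','w7.png')
for q in('shaft',):
    for r in nets.regions_of('wrist',q)[:2]:
        Q,_,_=pts(d,M,r['region']); Q=Q[Q[:,2]>.047]
        print(q,r['score'],r['bbox'],len(Q), Q[:,2].max() if len(Q) else'',cv2.minAreaRect((Q[:,:2]*1000).astype(np.float32)) if len(Q) else '')
E
```

```text
t: 12.02
tool_pos: [0.4968, -0.2623, 0.2065]
ee_rot: [0.706, 0.024, 0.708, -0.022]
contact_force: [0.6, -0.7, -0.3]
grip_width: 0.0939
t: 12.52
tool_pos: [0.4836, -0.3517, 0.207]
ee_rot: [0.702, -0.081, 0.703, 0.083]
contact_force: [1.0, 0.7, 0.1]
grip_width: 0.0942
t 12.53 pos [ 483.6 -351.7  207. ] jawyaw 103.36 xax [-0.002  0.002 -1.   ] F [1.  0.7 0.1] w 94.2 q [-0.82  0.13  1.69  0.    1.33 -2.62]
shaft 0.78 [296.6, 169.5, 334.5, 295.0] 4239 0.06415323402266476 ((495.2552795410156, -353.4762878417969), (130.26551818847656, 35.65283203125), 13.275568962097168)
```

```bash
python3 -m creep '[{"jaw":0,"dp":[3.8,-3.5,-50],"turn":[0,0,0]},{"jaw":0,"dp":[0,0,-50],"turn":[0,0,0]},{"jaw":0,"dp":[0,0,-35],"turn":[0,0,0]},{"jaw":0,"dp":[0,0,-20],"turn":[0,0,0]},{"jaw":0,"dp":[0,0,-12],"turn":[0,0,0]},{"jaw":0.2,"dp":[0,0,0],"turn":[0,0,0]},{"jaw":0.5,"dp":[0,0,0],"turn":[0,0,0]}]' 30
python3 -c "from h import *;rep()"
```

```text
t: 13.5
tool_pos: [0.4886, -0.3573, 0.043]
ee_rot: [0.703, -0.083, 0.702, 0.082]
contact_force: [0.3, 0.3, 0.5]
grip_width: 0.0776
t 13.5 pos [ 488.6 -357.3   43. ] jawyaw 103.39 xax [ 0.002 -0.002 -1.   ] F [0.3 0.3 0.5] w 77.6 q [-0.82  0.34  1.77 -0.    1.03 -2.62]
```

```bash
python3 -m creep '[{"jaw":0.5,"dp":[0,2,-5.5],"turn":[0,0,0]},{"jaw":0.8,"dp":[0,0,0],"turn":[0,0,0]},{"jaw":0.8,"dp":[0,0,0],"turn":[0,0,0]},{"jaw":0.8,"dp":[0,0,0],"turn":[0,0,0]},{"jaw":0.8,"dp":[0,0,0],"turn":[0,0,0]},{"jaw":0.8,"dp":[0,0,0],"turn":[0,0,0]},{"jaw":0.8,"dp":[0,0,0],"turn":[0,0,0]}]' 30
python3 -c "from h import *;rep()"
```

```text
t: 14.38
tool_pos: [0.4878, -0.3547, 0.0361]
ee_rot: [0.702, -0.082, 0.702, 0.082]
contact_force: [0.2, -0.1, 1.4]
grip_width: 0.0353
t 14.38 pos [ 487.8 -354.7   36.1] jawyaw 103.39 xax [ 0. -0. -1.] F [ 0.2 -0.1  1.4] w 35.3 q [-0.82  0.34  1.78 -0.    1.02 -2.62]
```

```bash
python3 -m creep '[{"jaw":0.8,"dp":[0,0,20],"turn":[0,0,0]},{"jaw":0.8,"dp":[0,0,45],"turn":[0,0,0]},{"jaw":0.8,"dp":[0,0,50],"turn":[0,0,0]},{"jaw":0.8,"dp":[0,0,45],"turn":[0,0,0]},{"jaw":0.8,"dp":[9,40,8],"turn":[0,0,-9]},{"jaw":0.8,"dp":[9,40,0],"turn":[0,0,-9]},{"jaw":0.8,"dp":[9,40,0],"turn":[0,0,-9]},{"jaw":0.8,"dp":[9,40,0],"turn":[0,0,-9]}]' 30
python3 -m creep '[{"jaw":0.8,"dp":[9,40,0],"turn":[0,0,-9]},{"jaw":0.8,"dp":[9,40,0],"turn":[0,0,-9]},{"jaw":0.8,"dp":[9,40,0],"turn":[0,0,-9]},{"jaw":0.8,"dp":[9,40,0],"turn":[0,0,-9]},{"jaw":0.8,"dp":[9,40,0],"turn":[0,0,-9]},{"jaw":0.8,"dp":[10,36,0],"turn":[0,0,-8.5]},{"jaw":0.8,"dp":[0,0,0],"turn":[0,0,0]},{"jaw":0.8,"dp":[0,0,0],"turn":[0,0,0]}]' 30
python3 -c "from fix import *;measure('w8.png')"
```

```text
t: 15.38
tool_pos: [0.5235, -0.193, 0.2046]
ee_rot: [0.693, 0.14, 0.693, -0.14]
contact_force: [-0.2, 0.0, -2.4]
grip_width: 0.0352
t: 16.38
tool_pos: [0.5784, 0.0411, 0.2042]
ee_rot: [0.557, 0.435, 0.557, -0.436]
contact_force: [0.2, -0.6, -3.9]
grip_width: 0.0354
t 16.38 pos [578.4  41.1 204.2] jawyaw 13.96 xax [-0. -0. -1.] F [ 0.2 -0.6 -3.9] w 35.4 q [-0.12  0.08  1.74 -0.    1.32 -0.37]
green y range [-153.0464766    89.60915639]
plate L [-61.4 -61.1 -61.7 -61.4 -61.9 -61.6 -61.2 -61.7 -61.4 -61.2 -61.8 -61.1
 -61.8 -61.4 -61.9 -61.6 -61.7] H [65.9 65.3 65.6 65.4 65.7 65.6 65.4 65.8 65.4 65.8 65.5 65.6 65.6 65.3
 65.8 65.9 65.5]
  mid fit slope deg -0.03 mid 2.01
bridge L [-35.3 -35.  -34.8 -35.2 -35.2 -34.8] H [38.8 38.7 38.8 38.4 38.9 38.7]
  mid fit slope deg 0.09 mid 1.84
bridge edge y [2.  2.  2.  2.  2.1 1.9 2. ]
bridge z 94.54288880292948
block L [-27.9 -27.8 -27.7 -27.7 -27.6 -27.5 -28.3 -28.3 -28.3 -28.2] H [31.4 31.4 31.1 31.1 31.7 31.7 31.4 31.2 31.1 31.7]
  mid fit slope deg -0.23 mid 1.72
-60 [(-24, 43.8), (-20, 44.2), (-16, 48.6), (-12, 49.7), (-8, 45.6), (-4, 41.1), (0, 37.8), (4, 38.7), (8, 41.8), (12, 45.7), (16, 50.1), (20, 47.5), (24, 43.4)]
-50 [(-24, 43.8), (-20, 44.0), (-16, 48.6), (-12, 49.7), (-8, 46.0), (-4, 41.9), (0, 38.2), (4, 38.3), (8, 42.2), (12, 46.5), (16, 50.6), (20, 47.5), (24, 43.2)]
-40 [(-24, 43.4), (-20, 44.0), (-16, 48.6), (-12, 50.2), (-8, 45.4), (-4, 41.8), (0, 37.9), (4, 37.5), (8, 42.0), (12, 46.8), (16, 50.1), (20, 47.7), (24, 43.7)]
-30 [(-24, 43.7), (-20, 43.8), (20, 47.1), (24, 43.8)]
-20 [(-24, 43.7), (-20, 43.7), (-16, 47.0), (20, 46.6), (24, 43.5)]
-10 [(-24, 43.2), (-20, 43.8), (-16, 46.9), (20, 46.9), (24, 43.4)]
tcp in fix 1.3 -117.1
bar z top 232.10438645250414 y range rel tcp 10.0 57.1
bar L [-15.4 -15.4 -15.3 -15.2 -15.6 -15.5 -15.4 -15.4 -15.3 -15.1] H [16.7 16.9 16.9 16.8 16.6 17.4 17.1 17.1 16.9 16.7]
  mid fit slope deg 0.22 mid 0.81
```

View pics/w8.png

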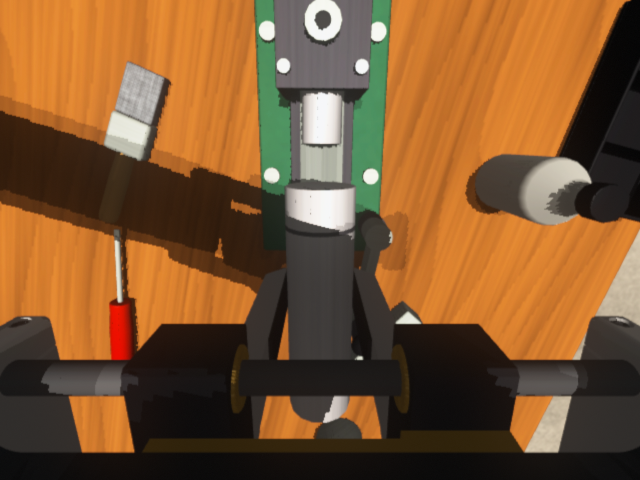

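```bash
python3 -m creep '[{"jaw":0.8,"dp":[-0.2,5,-30],"turn":[0,0,0]},{"jaw":0.8,"dp":[0,0,-45],"turn":[0,0,0]},{"jaw":0.8,"dp":[0,0,-35],"turn":[0,0,0]},{"jaw":0.8,"dp":[0,0,-15],"turn":[0,0,0]},{"jaw":0.8,"dp":[0,0,0],"turn":[0,0,0]},{"jaw":0.8,"dp":[0,0,0],"turn":[0,0,0]}]' 30
python3 -c "from fix import *;measure('w9.png')" | tail -4
```

```text
t: 17.18
tool_pos: [0.58, 0.046, 0.0809]
ee_rot: [0.558, 0.437, 0.556, -0.435]
contact_force: [0.6, -0.1, -2.7]
grip_width: 0.0355
tcp in fix 4.2 -112.2
bar z top 109.13820033852791 y range rel tcp 10.0 56.6
bar L [-12.2 -12.2 -12.5 -12.5 -12.8 -12.8 -12.7 -12.6 -12.5 -12.4] H [19.3 19.6 19.6 19.4 19.5 19.5 19.5 19.6 19.6 19.5]
  mid fit slope deg -0.13 mid 3.49
```

View pics/w9.png

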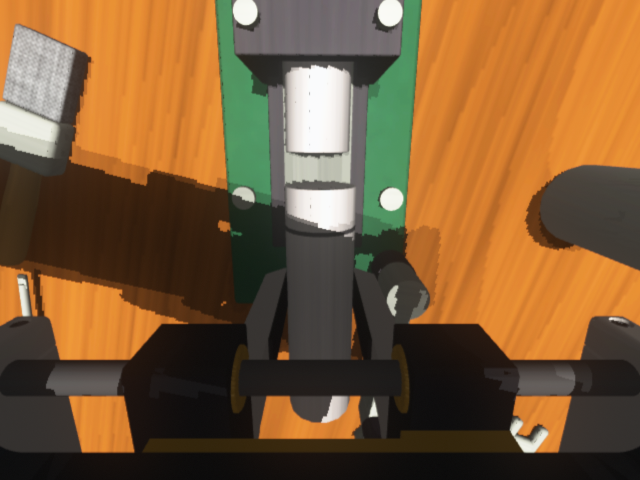

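```bash
python3 -m creep '[{"jaw":0.8,"dp":[-1.6,-0.4,-10],"turn":[0,0,0]},{"jaw":0.8,"dp":[0,0,-10],"turn":[0,0,0]},{"jaw":0.8,"dp":[0,0,-4],"turn":[0,0,0]},{"jaw":0.8,"dp":[0,0,0],"turn":[0,0,0]},{"jaw":0.8,"dp":[0,0,0],"turn":[0,0,0]}]' 30
python3 -c "from fix import *;measure('w10.png')" | tail -4
```

```text
t: 17.85
tool_pos: [0.5768, 0.046, 0.0549]
ee_rot: [0.557, 0.436, 0.557, -0.436]
contact_force: [-0.3, -0.1, -3.6]
grip_width: 0.0352
bar L [-15.7 -15.7 -15.5 -15.5 -15.8 -16.2 -15.7 -15.6 -15.5 -15.4 -13.7 -13.7
 -13.6 -13.5 -13.8 -13.7] H [16.3 16.7 16.6 16.4 16.6 17.  16.5 16.3 16.5 16.5 17.2 17.5 17.5 17.2
 17.1 17.6]
  mid fit slope deg 1.29 mid 0.53
```

```bash
python3 -m creep '[{"jaw":0.8,"dp":[1.3,0.3,-1],"turn":[0,0,0]},{"jaw":0.8,"dp":[0,0,-0.7],"turn":[0,0,0]},{"jaw":0.8,"dp":[0,0,0],"turn":[0,0,0]},{"jaw":0.8,"dp":[0,0,0],"turn":[0,0,0]}]' 30
python3 -c "from fix import *;measure('w11.png')" | tail -4
```

```text
t: 18.4
tool_pos: [0.5782, 0.0463, 0.0532]
ee_rot: [0.557, 0.436, 0.557, -0.436]
contact_force: [-0.4, -0.2, -4.0]
grip_width: 0.035
bar L [-14.4 -14.3 -14.2 -14.1 -14.4 -14.9 -14.4 -14.2 -14.5 -14.5 -14.2 -14.1
 -14.4 -14.4 -14.3 -14.2] H [18.1 18.1 17.9 18.2 18.5 18.5 17.8 18.  18.  17.9 17.7 18.  18.  17.8
 17.9 18. ]
  mid fit slope deg -0.07 mid 1.83
```

```bash
python3 -m creep '[{"jaw":0.8,"dp":[0,0,-0.7],"turn":[0,0,0]},{"jaw":0.8,"dp":[0,0,0],"turn":[0,0,0]},{"jaw":0.8,"dp":[0,0,0],"turn":[0,0,0]}]' 30
```

```text
t: 18.82
tool_pos: [0.5782, 0.0462, 0.0529]
ee_rot: [0.557, 0.436, 0.557, -0.436]
contact_force: [-3.0, -0.1, 2.9]
grip_width: 0.0353
```

```bash
python3 -m creep '[{"jaw":0.8,"dp":[-1.2,3.9,0.2],"turn":[0,0,0]},{"jaw":0.8,"dp":[-0.9,3.9,0],"turn":[0,0,0]},{"jaw":0.8,"dp":[-0.9,3.9,0],"turn":[0,0,0]},{"jaw":0.8,"dp":[-0.7,2.9,0],"turn":[0,0,0]},{"jaw":0.8,"dp":[-0.5,2,0],"turn":[0,0,0]},{"jaw":0.8,"dp":[-0.5,2,0],"turn":[0,0,0]},{"jaw":0.8,"dp":[-0.5,2,0],"turn":[0,0,0]},{"jaw":0.8,"dp":[-0.5,2,0],"turn":[0,0,0]}]' 30
python3 -c "from h import *;rep();grab('wrist','w12.png')"
```

```text
t: 19.82
tool_pos: [0.5727, 0.0687, 0.0531]
ee_rot: [0.557, 0.436, 0.557, -0.436]
contact_force: [-3.1, -4.9, 3.5]
grip_width: 0.0354
t 19.82 pos [572.7  68.7  53.1] jawyaw 13.89 xax [ 0.    -0.001 -1.   ] F [-3.1 -4.9  3.5] w 35.4 q [-0.08  0.26  1.84 -0.    1.04 -0.32]
```

View pics/w12.png

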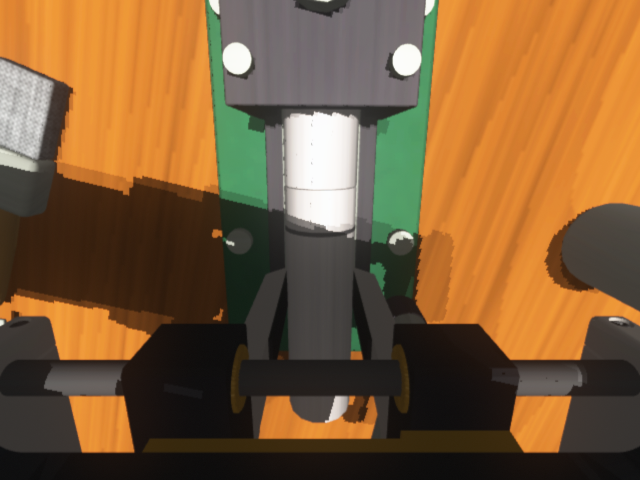

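```bash
python3 -m creep '[{"jaw":0.8,"dp":[-1.3,3.9,0],"turn":[0,0,0]},{"jaw":0.8,"dp":[-1,4.1,0],"turn":[0,0,0]},{"jaw":0.8,"dp":[-1,4.1,0],"turn":[0,0,0]},{"jaw":0.8,"dp":[-1,4.1,0],"turn":[0,0,0]},{"jaw":0.8,"dp":[-1,4.1,0],"turn":[0,0,0]},{"jaw":0.8,"dp":[-1,4.1,0],"turn":[0,0,0]},{"jaw":0.8,"dp":[-1,4.1,0],"turn":[0,0,0]},{"jaw":0.8,"dp":[-1,4.1,0],"turn":[0,0,0]}]' 30
python3 -c "from fix import *;measure('w13.png')"|grep tcp
```

```text
t: 20.88
tool_pos: [0.5647, 0.1018, 0.0531]
ee_rot: [0.557, 0.436, 0.556, -0.436]
contact_force: [3.2, -3.6, 4.0]
grip_width: 0.0353
tcp in fix 2.3 -54.0
bar z top 81.30509878006983 y range rel tcp 10.0 53.5
```

```bash
for k in 1; do python3 -m creep '[{"jaw":0.8,"dp":[-0.3,1.5,0],"turn":[0,0,0]},{"jaw":0.8,"dp":[-0.4,1.5,0],"turn":[0,0,0]},{"jaw":0.8,"dp":[-0.4,1.5,0],"turn":[0,0,0]},{"jaw":0.8,"dp":[-0.4,1.5,0],"turn":[0,0,0]}]' 30; done
```

```text
t: 21.42
tool_pos: [0.5633, 0.1076, 0.0531]
ee_rot: [0.557, 0.436, 0.556, -0.436]
contact_force: [3.4, -3.1, 3.5]
grip_width: 0.0353
```

```bash
python3 -m creep '[{"jaw":0.8,"dp":[-0.2,1,0],"turn":[0,0,0]},{"jaw":0.8,"dp":[-0.2,1,0],"turn":[0,0,0]}]' 30
```

```text
t: 21.68
tool_pos: [0.5628, 0.1095, 0.0531]
ee_rot: [0.557, 0.436, 0.556, -0.436]
contact_force: [2.7, -2.9, 4.6]
grip_width: 0.0352
```

```bash
python3 -m creep '[{"jaw":0.8,"dp":[-0.2,1,0],"turn":[0,0,0]},{"jaw":0.8,"dp":[-0.2,1,0],"turn":[0,0,0]}]' 30
```

```text
t: 21.92
tool_pos: [0.5624, 0.1115, 0.0531]
ee_rot: [0.557, 0.436, 0.556, -0.436]
contact_force: [2.5, -4.4, 4.0]
grip_width: 0.0352
```

```bash
python3 -m creep '[{"jaw":0.8,"dp":[-0.2,0.8,0],"turn":[0,0,0]},{"jaw":0.8,"dp":[-0.2,0.8,0],"turn":[0,0,0]}]' 30
```

```text
t: 22.18
tool_pos: [0.562, 0.1131, 0.0531]
ee_rot: [0.557, 0.436, 0.556, -0.436]
contact_force: [4.0, -5.1, 4.6]
grip_width: 0.0351
```

```bash
python3 -m creep '[{"jaw":0.8,"dp":[-0.2,0.8,0],"turn":[0,0,0]},{"jaw":0.8,"dp":[-0.2,0.8,0],"turn":[0,0,0]}]' 30
```

```text
t: 22.42
tool_pos: [0.5616, 0.1147, 0.053]
ee_rot: [0.557, 0.436, 0.556, -0.436]
contact_force: [4.3, -4.2, 4.5]
grip_width: 0.0352
```

```bash
python3 -m creep '[{"jaw":0.8,"dp":[-0.2,0.8,0],"turn":[0,0,0]},{"jaw":0.8,"dp":[-0.2,0.8,0],"turn":[0,0,0]}]' 30
```

```text
t: 22.68
tool_pos: [0.5612, 0.1163, 0.0531]
ee_rot: [0.557, 0.436, 0.556, -0.436]
contact_force: [2.9, -4.3, 3.4]
grip_width: 0.0349
```

```bash
python3 -m creep '[{"jaw":0.8,"dp":[-0.2,0.8,0],"turn":[0,0,0]}]' 30
```

```text
t: 22.8
tool_pos: [0.5612, 0.1164, 0.0531]
ee_rot: [0.558, 0.436, 0.556, -0.436]
contact_force: [3.7, -7.5, 4.1]
grip_width: 0.0353
```

```bash
python3 -m creep '[{"jaw":0.8,"dp":[-0.2,0.8,0],"turn":[0,0,0]}]' 30
```

```text
t: 22.92
tool_pos: [0.5612, 0.1164, 0.0531]
ee_rot: [0.558, 0.435, 0.556, -0.436]
contact_force: [4.5, -10.2, 3.2]
grip_width: 0.0356
```

```bash
python3 -m creep '[{"jaw":0.8,"dp":[-0.2,0.8,0],"turn":[0,0,0]}]' 30
```

```text
t: 23.05
tool_pos: [0.5612, 0.1165, 0.0531]
ee_rot: [0.559, 0.435, 0.555, -0.436]
contact_force: [4.7, -13.5, 3.7]
grip_width: 0.0353
```

```bash
python3 -m creep '[{"jaw":0.8,"dp":[-0.2,0.8,0],"turn":[0,0,0]}]' 30
```

```text
t: 23.18
tool_pos: [0.5612, 0.1165, 0.0531]
ee_rot: [0.559, 0.434, 0.555, -0.437]
contact_force: [5.0, -15.6, 2.4]
grip_width: 0.0354
```

```bash
python3 -m creep '[{"jaw":0.8,"dp":[0,0,0],"turn":[0,0,0]},{"jaw":0.8,"dp":[0,0,0],"turn":[0,0,0]},{"jaw":0.8,"dp":[0,0,0],"turn":[0,0,0]},{"jaw":0.8,"dp":[0,0,0],"turn":[0,0,0]}]' 30; python3 -c "from fix import *;measure('w14.png')"|grep -E "tcp|pos"
```

```text
t: 23.68
tool_pos: [0.5612, 0.1165, 0.0531]
ee_rot: [0.559, 0.435, 0.555, -0.437]
contact_force: [5.7, -14.0, 3.6]
grip_width: 0.0355
t 23.68 pos [561.2 116.5  53.1] jawyaw 13.93 xax [ 0.002 -0.006 -1.   ] F [  5.7 -14.    3.6] w 35.5 q [ 0.01  0.25  1.85 -0.01  1.03 -0.23]
tcp in fix 2.3 -39.3
bar z top 80.81175701107979 y range rel tcp 10.0 37.4
```

View pics/w14.png

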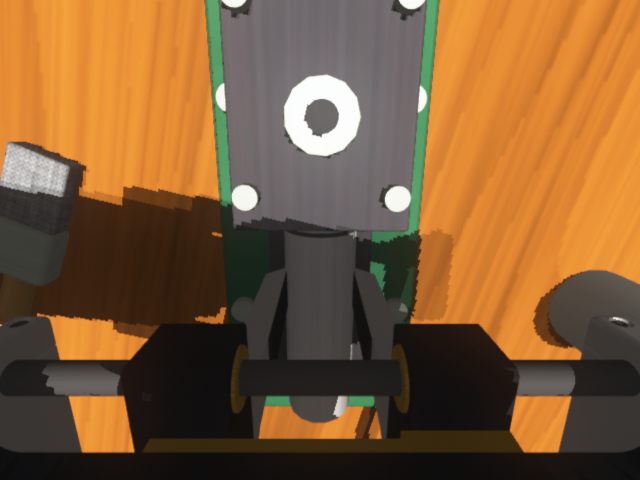

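```bash
python3 -m creep '[{"jaw":0.55,"dp":[0,0,0],"turn":[0,0,0]},{"jaw":0.4,"dp":[0,0,0],"turn":[0,0,0]},{"jaw":0.2,"dp":[0,0,0],"turn":[0,0,0]},{"jaw":0.1,"dp":[0,0,0],"turn":[0,0,0]},{"jaw":0.1,"dp":[0,0,0],"turn":[0,0,0]}]' 30
python3 -m creep '[{"jaw":0.1,"dp":[0,0,20],"turn":[0,0,0]},{"jaw":0.1,"dp":[0,0,40],"turn":[0,0,0]},{"jaw":0.1,"dp":[0,0,50],"turn":[0,0,0]},{"jaw":0.1,"dp":[0,0,50],"turn":[0,0,0]},{"jaw":0.1,"dp":[0,0,0],"turn":[0,0,0]},{"jaw":0.1,"dp":[0,0,0],"turn":[0,0,0]}]' 30
python3 - <<'E'
from fix import *
rep();p,d,M=grab('wrist','w15.png')
a=np.radians(13.55); fx=np.array([np.cos(a),np.sin(a)]); fy=np.array([-np.sin(a),np.cos(a)]); o=np.array([.551,.1566])
def F(P): return np.c_[(P[:,:2]-o)@fx,(P[:,:2]-o)@fy,P[:,2]]*1000
P,u,v=pts(d,M); Q=F(P); B=Q[(abs(Q[:,0])<12)&(Q[:,2]>68)&(Q[:,2]<86)&(Q[:,1]<0)&(Q[:,1]>-150)]
print('shaft top wrist',len(B),B.min(0) if len(B) else '',B.max(0) if len(B) else '')
p,d,M=grab('top','t15.png'); P,u,v=pts(d,M); Q=F(P)
B=Q[(abs(Q[:,0])<8)&(Q[:,2]>70)&(Q[:,2]<88)&(Q[:,1]<0)&(Q[:,1]>-200)]; print('top',B.min(0),B.max(0),np.median(B,0)) if len(B) else print('occl')
K=P[(P[:,2]>.105)&(P[:,2]<.125)&(P[:,1]<.02)&(P[:,1]>-.12)&(abs(P[:,0]-.64)<.05)];print('knob',len(K),K.mean(0) if len(K) else'')
p,d,M=grab('scene','s15.png')
P,u,v=pts(d,M);K=P[(P[:,2]>.1)&(P[:,2]<.125)&(P[:,1]<.0)&(P[:,1]>-.1)&(abs(P[:,0]-.64)<.05)];print('knob scene',len(K),K.mean(0) if len(K) else'')
E
```

```text
t: 24.35
tool_pos: [0.5598, 0.1198, 0.0527]
ee_rot: [0.557, 0.436, 0.557, -0.436]
contact_force: [0.7, 0.2, 0.0]
grip_width: 0.0792
t: 25.1
tool_pos: [0.5597, 0.1195, 0.2131]
ee_rot: [0.557, 0.436, 0.557, -0.436]
contact_force: [-0.6, 0.5, -0.1]
grip_width: 0.0845
t 25.1 pos [559.7 119.5 213.1] jawyaw 13.89 xax [ 0.  0. -1.] F [-0.6  0.5 -0.1] w 84.5 q [ 0.01  0.06  1.75  0.    1.33 -0.23]
shaft top wrist 2709 [ -11.99661365 -115.09688704   73.15225165] [11.98715902 -1.94925651 81.51021037]
top [  -7.94502261 -114.96417802   73.05125662] [  7.929221   -63.02520144  83.92679012] [ -0.68855459 -92.12384894  78.52735588]
knob 72 [ 0.64038516 -0.04945609  0.11614659]
knob scene 64 [ 0.645682   -0.04899496  0.11376934]
```

View pics/w15.png

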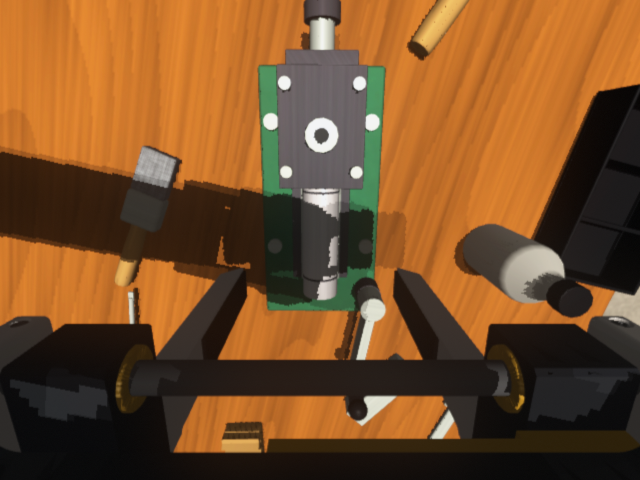

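View pics/s15.png

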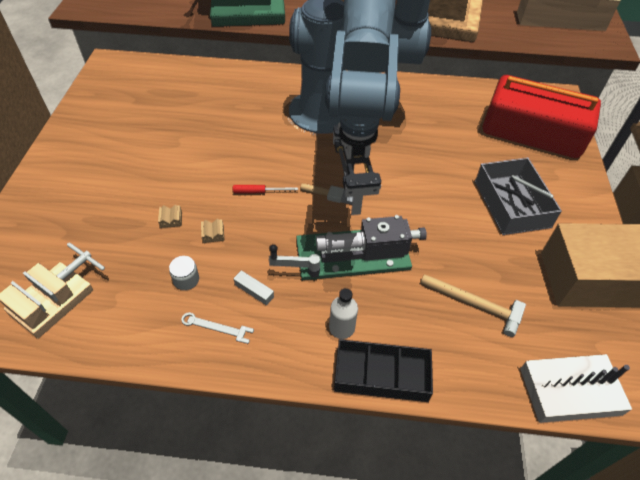

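```bash
python3 -m creep '[{"jaw":0.3,"dp":[20,-42,0],"turn":[0,0,-2.5]},{"jaw":0.3,"dp":[20,-42,0],"turn":[0,0,-2.5]},{"jaw":0.3,"dp":[20,-42,0],"turn":[0,0,-2.5]},{"jaw":0.3,"dp":[21,-43,0],"turn":[0,0,-2.4]},{"jaw":0.3,"dp":[0,0,-20],"turn":[0,0,0]},{"jaw":0.3,"dp":[0,0,-40],"turn":[0,0,0]},{"jaw":0.3,"dp":[0,0,0],"turn":[0,0,0]},{"jaw":0.3,"dp":[0,0,0],"turn":[0,0,0]}]' 10
python3 -c "from h import *;rep();grab('wrist','w16.png')"
```

```text
t: 26.25
tool_pos: [0.6409, -0.0487, 0.1531]
ee_rot: [0.517, 0.482, 0.517, -0.482]
contact_force: [-0.3, -0.4, -1.1]
grip_width: 0.0662
t 26.25 pos [640.9 -48.7 153.1] jawyaw 4.04 xax [-0.  0. -1.] F [-0.3 -0.4 -1.1] w 66.2 q [-0.25  0.28  1.62  0.    1.25 -0.32]
```

View pics/w16.png

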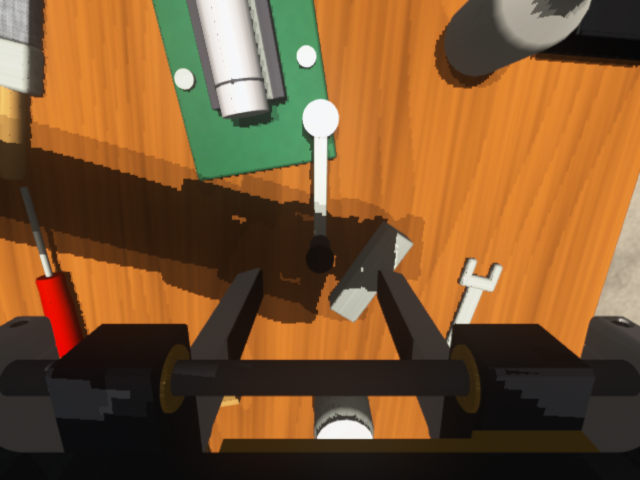

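```bash
python3 -m creep '[{"jaw":0.3,"dp":[0,-0.8,-30],"turn":[0,0,0]},{"jaw":0.3,"dp":[0,0,-25],"turn":[0,0,0]},{"jaw":0.3,"dp":[0,0,-12],"turn":[0,0,0]},{"jaw":0.6,"dp":[0,0,0],"turn":[0,0,0]},{"jaw":0.9,"dp":[0,0,0],"turn":[0,0,0]},{"jaw":0.9,"dp":[0,0,0],"turn":[0,0,0]},{"jaw":0.9,"dp":[0,0,0],"turn":[0,0,0]},{"jaw":0.9,"dp":[0,0,0],"turn":[0,0,0]}]' 10
python3 -m creep '[{"jaw":0.9,"dp":[0,0,0],"turn":[0,0,0]},{"jaw":0.9,"dp":[0,0,0],"turn":[0,0,0]}]' 10
python3 - <<'E'
from h import *
rep(); grab('wrist','w17.png')
s,_=tool(); pv=np.array([634.5,45.1]); k=s['tool_pos'][:2]*1000; v=k-pv; a0=np.degrees(np.arctan2(v[1],v[0])); r=np.hypot(*v); print(a0,r)
prev=k
for i in range(1,11):
    a=a0+(-166.45-a0)*i/10; q=pv+r*np.array([np.cos(np.radians(a)),np.sin(np.radians(a))]); print((q-prev).round(1),(a-a0)/i); prev=q
E
```

```text
t: 27.3
tool_pos: [0.641, -0.0503, 0.086]
ee_rot: [0.517, 0.482, 0.517, -0.482]
contact_force: [0.8, -1.4, 1.8]
grip_width: 0.0191
t: 27.55
tool_pos: [0.641, -0.0503, 0.086]
ee_rot: [0.517, 0.482, 0.517, -0.482]
contact_force: [-1.4, -0.0, 2.0]
grip_width: 0.019
t 27.55 pos [641.  -50.3  86. ] jawyaw 3.99 xax [ 0. -0. -1.] F [-1.4 -0.   2. ] w 19.0 q [-0.25  0.36  1.65 -0.    1.13 -0.32]
-86.06775057864581 95.6498101404678
[-13.4   0. ] -8.038224942135415
[-13.3   1.9] -8.038224942135415
[-12.9   3.7] -8.03822494213542
[-12.2   5.5] -8.038224942135418
[-11.3   7.2] -8.038224942135418
[-10.2   8.7] -8.03822494213542
[-8.9 10. ] -8.038224942135416
[-7.4 11.2] -8.038224942135418
[-5.8 12.1] -8.038224942135416
[-4.  12.8] -8.038224942135418
```

View pics/w17.png

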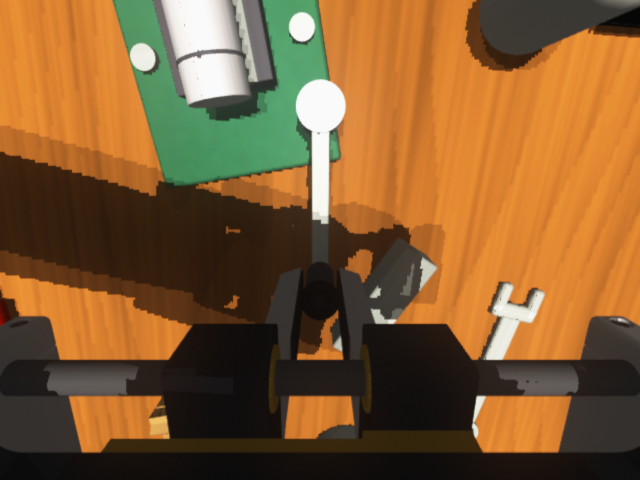

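Ball pinched at pixel (318,295), leaf running up to the pivot at (320,105). Swing the gate, first half.

```bash
python3 -m creep '[{"jaw":0.9,"dp":[-13.4,0,0],"turn":[0,0,-8]},{"jaw":0.9,"dp":[-13.3,1.9,0],"turn":[0,0,-8]},{"jaw":0.9,"dp":[-12.9,3.7,0],"turn":[0,0,-8]},{"jaw":0.9,"dp":[-12.2,5.5,0],"turn":[0,0,-8]},{"jaw":0.9,"dp":[-11.3,7.2,0],"turn":[0,0,-8]},{"jaw":0.9,"dp":[0,0,0],"turn":[0,0,0]}]' 10
python3 -c "from h import *;rep()"
```

```text
t: 28.35
tool_pos: [0.5775, -0.0318, 0.086]
ee_rot: [-0.322, -0.63, -0.322, 0.63]
contact_force: [-0.8, -0.2, 2.7]
grip_width: 0.019
t 28.35 pos [577.5 -31.8  86. ] jawyaw -35.9 xax [-0. -0. -1.] F [-0.8 -0.2  2.7] w 19.0 q [-0.25  0.22  1.82 -0.    1.1   0.38]
```

```bash
python3 -m creep '[{"jaw":0.9,"dp":[-10.2,8.7,0],"turn":[0,0,-8]},{"jaw":0.9,"dp":[-8.9,10,0],"turn":[0,0,-8]},{"jaw":0.9,"dp":[-7.4,11.2,0],"turn":[0,0,-8]},{"jaw":0.9,"dp":[-5.8,12.1,0],"turn":[0,0,-8]},{"jaw":0.9,"dp":[-3.5,11.3,0],"turn":[0,0,-7]},{"jaw":0.9,"dp":[0,0,0],"turn":[0,0,0]}]' 10
python3 -c "from h import *;rep()"
```

```text
t: 29.1
tool_pos: [0.5414, 0.0216, 0.0859]
ee_rot: [-0.093, -0.7, -0.093, 0.702]
contact_force: [-4.5, -0.6, 5.6]
grip_width: 0.0192
t 29.1 pos [541.4  21.6  85.9] jawyaw -74.84 xax [-0.003 -0.    -1.   ] F [-4.5 -0.6  5.6] w 19.2 q [-0.17  0.14  1.92 -0.    1.09  1.14]
```

```bash
python3 -m creep '[{"jaw":0.9,"dp":[0.3,1.5,0],"turn":[0,0,0]},{"jaw":0.9,"dp":[0,0,0],"turn":[0,0,0]}]' 10
python3 -m creep '[{"jaw":0.9,"dp":[0,1,0],"turn":[0,0,0]},{"jaw":0.9,"dp":[0,0,0],"turn":[0,0,0]}]' 10
python3 -c "from h import *;rep()"
```

```text
t: 29.35
tool_pos: [0.5413, 0.0222, 0.0859]
ee_rot: [-0.094, -0.699, -0.093, 0.702]
contact_force: [-7.2, -2.3, 7.7]
grip_width: 0.0191
t: 29.6
tool_pos: [0.5412, 0.023, 0.0859]
ee_rot: [-0.094, -0.699, -0.093, 0.703]
contact_force: [-7.9, -3.1, 7.2]
grip_width: 0.019
t 29.6 pos [541.2  23.   85.9] jawyaw -74.82 xax [-0.004 -0.001 -1.   ] F [-7.9 -3.1  7.2] w 19.0 q [-0.17  0.14  1.91 -0.    1.09  1.14]
```

```bash
python3 -m creep '[{"jaw":0.9,"dp":[-0.8,0,0],"turn":[0,0,0]},{"jaw":0.5,"dp":[0,0,0],"turn":[0,0,0]},{"jaw":0.5,"dp":[0,0,0],"turn":[0,0,0]},{"jaw":0.5,"dp":[0,0,0],"turn":[0,0,0]},{"jaw":0.5,"dp":[0,0,15],"turn":[0,0,0]},{"jaw":0.5,"dp":[0,0,45],"turn":[0,0,0]},{"jaw":0.5,"dp":[0,0,50],"turn":[0,0,0]},{"jaw":0.5,"dp":[0,0,0],"turn":[0,0,0]}]' 10
python3 -m creep '[{"jaw":0.5,"dp":[-40,-40,0],"turn":[0,0,0]},{"jaw":0.5,"dp":[-40,-40,0],"turn":[0,0,0]},{"jaw":0.5,"dp":[0,0,0],"turn":[0,0,0]},{"jaw":0.5,"dp":[0,0,0],"turn":[0,0,0]}]' 10
python3 - <<'E'
from h import *
rep()
a=np.radians(13.55); fx=np.array([np.cos(a),np.sin(a)]); fy=np.array([-np.sin(a),np.cos(a)]); o=np.array([.551,.1566])
for n in('top','scene','wrist'):
    p,d,M=grab(n,n+'18.png'); P,u,v=pts(d,M); Q=np.c_[(P[:,:2]-o)@fx,(P[:,:2]-o)@fy,P[:,2]]*1000
    B=Q[(abs(Q[:,0])<8)&(Q[:,2]>74)&(Q[:,2]<86)&(Q[:,1]<-5)&(Q[:,1]>-118)]; print(n,'shaft',B.min(0) if len(B) else'',np.median(B,0) if len(B) else '')
    K=Q[(Q[:,2]>105)&(Q[:,2]<124)&(abs(Q[:,0]+40)<30)&(abs(Q[:,1]+130)<30)];print('knob',len(K),K.mean(0) if len(K) else'')
E
```

```text
t: 30.6
tool_pos: [0.5448, 0.0234, 0.202]
ee_rot: [0.093, 0.705, 0.091, -0.697]
contact_force: [0.1, 0.0, -0.7]
grip_width: 0.0469
t: 31.1
tool_pos: [0.4618, -0.056, 0.1958]
ee_rot: [0.092, 0.701, 0.092, -0.701]
contact_force: [0.6, 0.3, -0.5]
grip_width: 0.0472
t 31.1 pos [461.8 -56.  195.8] jawyaw -75.02 xax [ 0.  0. -1.] F [ 0.6  0.3 -0.5] w 47.2 q [-0.37 -0.2   2.03  0.    1.31  0.94]
top shaft [  -7.89928123 -114.98384608   74.00116033] [ 3.88009994e-02 -5.96648412e+01  7.85722878e+01]
knob 73 [ -40.01677362 -128.48801369  116.51700647]
scene shaft [  -7.87015653 -115.58946678   74.06603768] [  1.27852069 -58.79069406  78.52315138]
knob 54 [ -35.04350258 -129.26979403  115.19732883]
wrist shaft [  -7.99694348 -114.80737957   74.09333563] [ -0.24272308 -60.06027038  78.68221486]
knob 611 [ -40.68866601 -129.19448657  116.1274851 ]
```

View pics/top18.png

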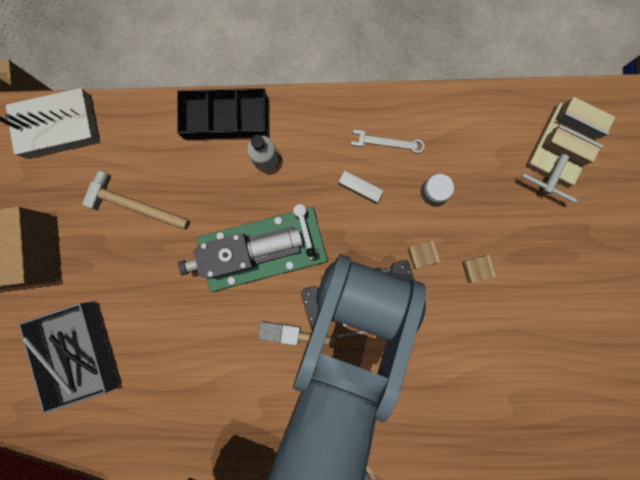

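View pics/scene18.png

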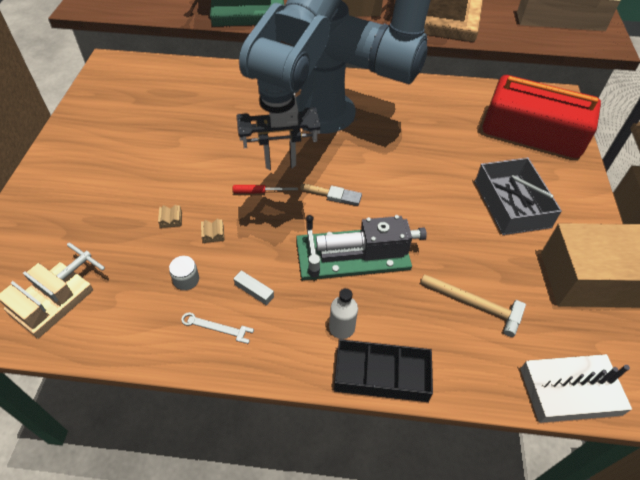

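```bash
python3 -c "from h import *;print(arm.close_job());rep()"
```

```text
the job is handed in; nothing more can be done
None
the job is handed in; nothing more can be done
```

The fixture is loaded and the job was handed in at about 31 s of the 72 s allowed. No verdict was reported.

- **Spacer:** I laid it in the groove and slid it in under the bridge.
- **Shaft:** I laid it behind the spacer and slid both forward until motion stopped. I held the push for about 0.7 s. The wrist read about 15 N along the groove, roughly 10 N or more at the bars after sliding friction. I released while still pressing, so the bars were not dragged back.
- **Gate:** I pinched the knob and swung the gate to its limit, then let go and moved clear.

What the last checks showed:

- **Shaft position:** All three cameras put the shaft's rear end about 115 mm from the bridge edge, which is within the 110 to 120 mm expected. It is centred in the groove to about 1 mm, with its top near 79 to 80 mm.
- **Gate angle:** The knob sits at about fixture (-40, -129) mm, which puts the gate at roughly 1.56 rad.
- **Disagreement:** The scene camera placed the knob about 5 mm off in x from the other two. I take this as an effect of its oblique view.
- **Other things on the bench:** They look unmoved in the final pictures, except the brush and driver, which the arm partly hid in the last top view; the scene view showed them in place.
- **Not checked:** The spacer is hidden under the bridge, so its contact with the stop is inferred from the felt stop and the shaft's position, not seen.

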